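# Uncover a chip and hold the microscope over it

## Task

Lift the loose square metal shield cover off the circuit board and set it down flat in the black parts tray, without dropping it. Then take the handheld microscope out of its stand, carry it over the board's tall parts without letting it touch the board, and hold it hovering about one centimetre above the uncovered chip, centred on the chip and pointing straight down. Finish there, still holding the microscope in the air, and leave the solder reel, flux bottle, screwdriver and cutters where they are.

Things in the scene. Friction and masses are not known exactly. Their poses are not given: they have to be found in the camera images.
- board: Green circuit board, 130 x 200 x 2 mm, level and fixed in a clamp frame (125 mm along x, 284 mm along y) on the blue mat. Origin on the mat under the board's middle; z up, y along the long side. Top face 30 mm above the origin. Tall parts stand at both y ends. A smaller long shield, 40 x 17 x 6 mm at x = 40, y = 36 mm, is soldered on: not the cover meant.
- heatsink (a point): Top centre of the dark finned heat sink at the board's +y end: 85 mm along the board's x, 30 mm along y, 42 mm high above the board's top face. Fixed to the board.
- capacitors (a point): Top centre of the middle one of three round capacitors at the board's -y end, in a row along the board's x, 24 mm apart: each 18 mm in diameter, 36 mm high above the board. Fixed to the board.
- transformer (a point): Top centre of the transformer beside the capacitors: 34 mm square, 30 mm high above the board. Fixed to the board.
- chip (a point): Centre of the top face of the black square chip, 15 x 15 x 2 mm, soldered on the board at x = -5, y = 0 mm, its top 32 mm above the board's origin; axes as the board's. Under the loose cover at the start. A thin metal fence, 28 mm square outside, stands around it, 5 mm high above the board (3 mm above the chip's top).
- cover: Loose steel shield cover, open below, 34 x 34 x 10 mm, 1.5 mm walls, 18 g, 3 x 3 dark dots on top. Origin at the centre of its open underside, z up. Rests on the board's top face around the fence (1.5 mm play), square with the board, centred on the chip; lifts straight up. Bare board on its two sides along the board's x leaves room for fingers closing along x, 55 mm out and 25 mm either way in y.
- tray: Black shallow parts tray, open on top, fixed, 140 mm along its x, 100 mm along its y, rim 16 mm high, 4 mm walls and floor. Origin at the centre of its underside, z up. Empty at the start; it stands on the left or on the right of the board.
- scope: Handheld wireless microscope, a cylinder 125 mm long, about 110 g, standing loose, lens down, in its stand. Origin at the centre of its lens end, z from there to the top. Pale shroud 32 mm in diameter up to 26 mm, dark body 33 mm, ribbed focus ring 36 mm in diameter from 52 to 63 mm, smooth body 33 mm in diameter from 63 to 118 mm (grip here).
- stand: Fixed desk stand of the microscope: round dark foot 92 mm in diameter with an upright open cup, 47 mm outside, 37 mm inside diameter. Origin at the centre of its underside, z up. The lens end rests on the cup's floor 10 mm above the origin; the rim is at 50 mm, so the microscope must rise 40 mm to be free. On the other side of the board from the tray.
- reel: Solder reel standing on end, 60 mm in diameter, 50 mm high; origin under its centre. Bystander.
- flux: White flux bottle, 38 mm in diameter, 90 mm high; origin under its centre. Bystander.
- driver: Screwdriver with a black handle, 150 mm long, lying along its x beyond the board; origin at its underside near its middle. Bystander.
- cutters: Side cutters with yellow handles, about 115 mm long, lying along their x; origin at their underside near the joint. Bystander.
Mind the look-alikes: they are no part of the job. Leave any blue look-alike of the scope alone.

How it is judged:
By the outcome, as a careful person would: the job done as asked, in the order asked, and still so for the second after the job is handed in, while the arm keeps its last pose, push and grip.
It also fails if it takes over 59 s, if anything falls off the work surface, if the arm or the gripper's body presses on something with over 40 N, if the wrist force passes 120 N, or if a joint passes its speed limit or range.

## Robot

A 6-joint arm with a two-finger parallel gripper is mounted at the origin on the work surface. World frame = base frame: x ahead of the robot, y to its left, z up, the work surface at z = 0. Lengths are in m, angles in rad, forces in N, time in s.
With the tool pointing down it reaches from about 0.35 to 0.975 m from the base axis. Payload 17.4 kg.
Tool frame: the origin (TCP) lies on the centre line of the jaws, within the pads' length; the fingertips stand robot.tip_extent ahead of it and the grasp point (between the pads) lies 11 mm behind it (robot.tip_extent is the distance from the TCP to the fingertips, in m); z points along the fingers, y is the line along which they close (so a half turn about z gives the same grasp; the last joint's range is limited). The gripper opens to 85 mm and grips with 20 to 120 N. Pads are 22 mm wide; open, the fingers measure 114 mm over their backs; the gripper's body (76 mm by 85 mm) begins 54 mm behind the grasp point. The pads swing forward as they close: fully open they stand 13 mm farther back than shut.
Start: joints at [1.286, 0.116, 1.442, -0, 1.584, -0.038], TCP at [0.165, 0.655, 0.239] pointing down, gripper open.
Joint ranges: [-2.83, 2.83], [-0.83, 2.19], [0.07, 2.5], [-1.14, 4.28], [0.01, 3], [-2.97, 2.97]. Speed limits (rad/s): [1.89, 1.89, 2.22, 3.14, 3.14, 3.14].

## Interface

Orientations are given as [roll, pitch, yaw] about the fixed x, y, z axes, in that order (R = Rz(yaw) Ry(pitch) Rx(roll)).
In Python, from plant import robot, cams gives the robot as it stands.
- The arm moves only by the shell command python3 -m inch 'ROWS'. ROWS is JSON, a list of rows, each a list of 7 numbers: the shift along the tool's x, y, z in units of 0.25 m (1.0 is 0.25 m), then the turn, a rotation vector about the tool's x, y, z in units of pi/2 rad (1.0 is pi/2 rad), then the opening, from 0 (shut) to 1 (fully open). In form: [[dx, dy, dz, rx, ry, rz, grip], ...]. A call has 1 to 5 rows; each row is the pose to reach, as a shift and turn from the pose commanded when the call began, along the tool's axes at that moment; what a row does not reach only later rows make up. A row lasts 1/8 s, in which the tool goes at most 62.5 mm and 10.7 degrees, less where a joint would pass 70% of its speed; a pose out of reach is approached as far as the arm can. A call with a number of a shift or a turn outside -1 to 1 is refused whole. A call with a gripper value outside its range is refused whole. The fingers move at their own pace and stop on an object; the grip force is fixed at half the most. Time passes only in rows, so rows that repeat a pose let the fingers close. It gives the time, the measured TCP pose, the force, the opening and the grip force at its end, in the units of the state.
- robot.sense(): the state, without advancing time (a new reading comes with each control period).
- cams.snapshot(name): name is "scene" or "top" or "wrist"; returns a dict with "frame" (384x512x3 uint8, red, green, blue), "fov_y" (degrees; the focal length in pixels is half the picture's height over the tangent of half this angle, whatever the lens; pixels are square), "cx", "cy" (the principal point, pixels), "k1" (the pictures are not rectified: a ray, as slopes to the right and down, at radius r is drawn at 1 + k1 r^2 times it, then the intrinsics apply), "extrinsics" (4x4, takes a point from camera to world coordinates); the wrist camera has in their place "tool_from_camera" (4x4, takes a point from camera to tool coordinates, whose origin is the TCP and whose axes are the flange's). Camera axes: x right, y down, z forward; pixel columns grow to the right and rows downward; lengths in m; the calibration is good to about 2 mm. A picture is of the moment at which its call begins: read the wrist's pose just before it. There is no depth.
- robot.job_done(): hands the job in; it is judged then, once.
The state is a dict: "time_s": time; "joints": joint angles; "joint_vel": joint speeds; "effort": joint torques, N m; "ee_pos": TCP position; "ee_rot": TCP orientation; "contact_force": force on the tool from outside, world axes, zero at the start; "torque": the same for the moment, N m; "width": opening from 0.0 (shut) to 1.0 (fully open); "gripper_force": force on a finger pad.
Only numpy, scipy, OpenCV 4.12 (cv2) and the standard library are available. Lean on these libraries where they do the work, as an engineer would, in place of code of your own. Each camera call takes 0.05 s, during which the arm holds its last target. There are 200 camera calls.

## Working session

There is one attempt and no reset: what is moved stays moved. The work goes in short steps, Python scripts to look and compute and a shell command to move; the robot and the scene stay as the last step left them, time stands still between calls to the robot, and variables do not carry over. Pictures are saved under pics/ and viewed, at most 10 in all, crops included, and the job is handed in when it is done.

```bash
ls; mkdir -p pics; python3 - <<'E'
from plant import robot,cams
import cv2,numpy as np
print(robot.sense(), robot.tip_extent)
for n in("scene","top"):
    s=cams.snapshot(n); cv2.imwrite(f"pics/{n}0.png",s["frame"][:,:,::-1])
    print(n,{k:(v.tolist() if hasattr(v,'tolist') else v) for k,v in s.items() if k!="frame"})
E
```

```text
pics
{'time_s': 0.0, 'joints': array([ 1.28619975e+00,  1.16481863e-01,  1.44229687e+00,  1.79792950e-05,
        1.58400914e+00, -3.78238655e-02]), 'joint_vel': array([-0.00214163, -0.00072315,  0.0007668 ,  0.00167961, -0.0003482 ,
       -0.00044615]), 'effort': array([-2.36172913e-03, -7.32027197e+01, -6.32462025e+01, -2.76500350e-04,
        6.96911418e-03,  3.04478938e-06]), 'ee_pos': array([0.16485058, 0.65435887, 0.23854533]), 'ee_rot': array([-3.14039897e+00, -6.31621541e-05,  2.89482013e+00]), 'contact_force': array([ 0.01658927, -0.35887791, -0.02949021]), 'torque': array([-0.0328773 ,  0.03677531, -0.03539901]), 'gripper_force': 0.0, 'width': 0.9994967020466362} 0.008
scene {'fov_y': 54.65577046722915, 'cx': 255.51793148450213, 'cy': 189.99609709370023, 'k1': -0.09577265908493007, 'extrinsics': [[-0.40209918021256025, 0.5094070196415688, -0.76080269295809, 1.294280945693092], [0.9155839304662184, 0.21942439919869952, -0.33698516185185473, 0.4037037117120822], [-0.004723933151303467, -0.8320801772522792, -0.5546352522869402, 0.6048527027692916], [0.0, 0.0, 0.0, 1.0]]}
top {'fov_y': 55.47143169970876, 'cx': 252.65128842833855, 'cy': 192.4654939997076, 'k1': -0.008271457142112429, 'extrinsics': [[0.07908105314501261, -0.9766644074158404, 0.1996818026775124, 0.39147535791920574], [-0.9968509350853355, -0.07629841757090638, 0.021604737806031078, 0.07139638607789796], [-0.005865172884701778, -0.2007615171372265, -0.9796225870118508, 1.0477178865018362], [0.0, 0.0, 0.0, 1.0]]}
```

```bash
cd pics; python3 - <<'E'
import cv2
for n in("scene","top"):
    i=cv2.imread(f"{n}0.png"); cv2.imwrite(f"{n}0b.png",cv2.resize(i,(768,576),interpolation=cv2.INTER_CUBIC))
E
```

```text
(no output)
```

View pics/top0b.png

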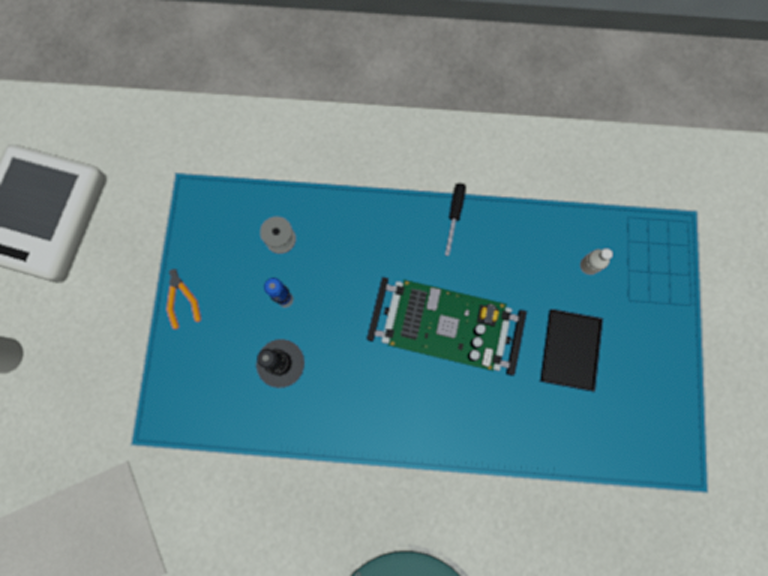

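View pics/scene0b.png

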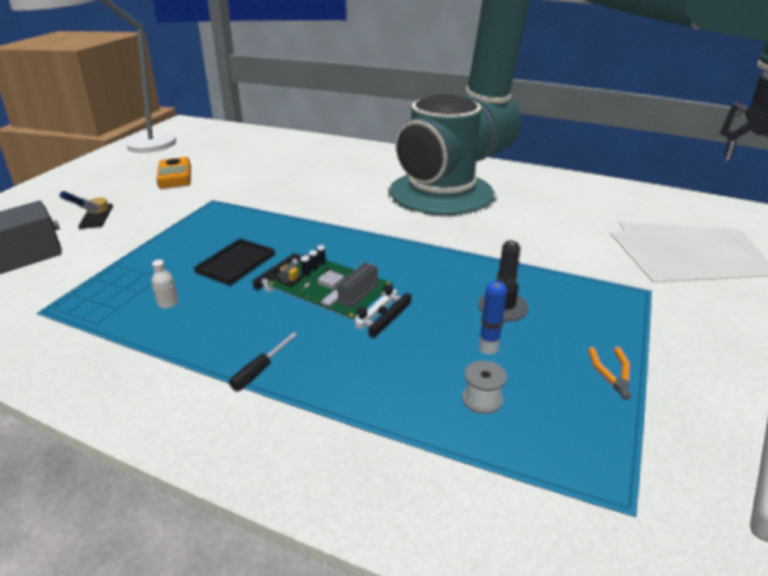

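The top view shows the following, in 768x576 pixels:
- The board is at (447,325), with the heat sink on its left, so the board's +y points left (world +y). The loose square cover with dots is at (447,327). The other silvery piece, at (433,299), is the soldered shield.
- The tray is at (571,350).
- The black scope in its round foot is at (278,362), and the blue look-alike at (277,291) has no stand.

The scene view shows the same: black scope at (510,270) in the dark foot, blue one at (492,315).

```bash
cat > h.py <<'E'
import numpy as np,cv2
from scipy.spatial.transform import Rotation as R
def T(state): # world_from_tool
    M=np.eye(4); M[:3,:3]=R.from_euler('xyz',state["ee_rot"]).as_matrix(); M[:3,3]=state["ee_pos"]; return M
def K(s):
    f=s["frame"].shape[0]/2/np.tan(np.radians(s["fov_y"]/2))
    return np.array([[f,0,s["cx"]],[0,f,s["cy"]],[0,0,1.]])
def rays(s,px,E=None):
    E=np.array(s["extrinsics"]) if E is None else E
    u=cv2.undistortPoints(np.float64(px).reshape(-1,1,2),K(s),np.array([s["k1"],0,0,0.]),None,None).reshape(-1,2)
    d=np.c_[u,np.ones(len(u))]@E[:3,:3].T
    return E[:3,3],d
def plane(s,px,z,E=None):
    o,d=rays(s,px,E); return o+d*((z-o[2])/d[:,2])[:,None]
def tri(o1,d1,o2,d2):
    A=np.c_[d1,-d2]; t=np.linalg.lstsq(A,o2-o1,rcond=None)[0]
    p,q=o1+t[0]*d1,o2+t[1]*d2; return (p+q)/2,np.linalg.norm(p-q)
def proj(s,P,E=None):
    E=np.array(s["extrinsics"]) if E is None else E
    Ei=np.linalg.inv(E); r,_=cv2.Rodrigues(Ei[:3,:3])
    return cv2.projectPoints(np.float64(P).reshape(-1,1,3),r,Ei[:3,3],K(s),np.array([s["k1"],0,0,0.]))[0].reshape(-1,2)
E
python3 - <<'E'
from plant import cams
from h import *
s=cams.snapshot("top"); im=s["frame"]; hsv=cv2.cvtColor(im,cv2.COLOR_RGB2HSV)
def blobs(m,x0,y0,x1,y1,mina=15):
    mm=np.zeros_like(m); mm[y0:y1,x0:x1]=m[y0:y1,x0:x1]
    c,_=cv2.findContours(mm,cv2.RETR_EXTERNAL,cv2.CHAIN_APPROX_NONE); return [k for k in c if cv2.contourArea(k)>=mina]
def rep(n,c,z):
    P=plane(s,c.reshape(-1,2),z)[:,:2]; r=cv2.minAreaRect(np.float32(P*1000)); print(n,np.round(r[0],1),np.round(r[1],1),round(r[2],1),'px',np.round(c.reshape(-1,2).mean(0)))
g=cv2.inRange(hsv,(45,80,30),(80,255,255)); g=cv2.morphologyEx(g,cv2.MORPH_CLOSE,np.ones((9,9)))
for c in blobs(g,240,170,360,260,500): rep('board',c,.031)
gr=cv2.inRange(hsv,(0,0,120),(180,60,255))
for c in blobs(gr,270,185,315,235): rep('silver',c,.041)
dk=cv2.inRange(hsv,(0,0,0),(180,255,60))
for c in blobs(dk,355,200,410,265,300): rep('tray',c,.017)
dk2=cv2.inRange(hsv,(0,0,0),(180,110,95))
for c in blobs(dk2,160,215,210,265,200): rep('foot',c,.006)
vd=cv2.inRange(hsv,(0,0,0),(180,255,40))
for c in blobs(vd,160,215,210,265,10): rep('scope top',c,.136)
c=np.array([[270,240]]);cv2.imwrite('pics/crop1.png',cv2.resize(np.hstack([im[170:270,150:250],im[170:270,255:355]])[:,:,::-1],(800,400),interpolation=cv2.INTER_CUBIC))
E
```

```text
board [542.2 -39. ] [196.7 126.2] 80.6 px [298. 216.]
silver [536.9 -37.5] [33.9 33.4] 80.3 px [298. 217.]
silver [586.2  -8.1] [16.3 38.9] 79.8 px [288. 199.]
tray [ 514.7 -274.5] [ 99.5 135.9] 83.7 px [381. 233.]
foot [446.5 270.2] [84.6 88.1] 4.5 px [186. 242.]
scope top [440.5 246.5] [36.9 37.9] 76.5 px [186. 242.]
```

View pics/crop1.png

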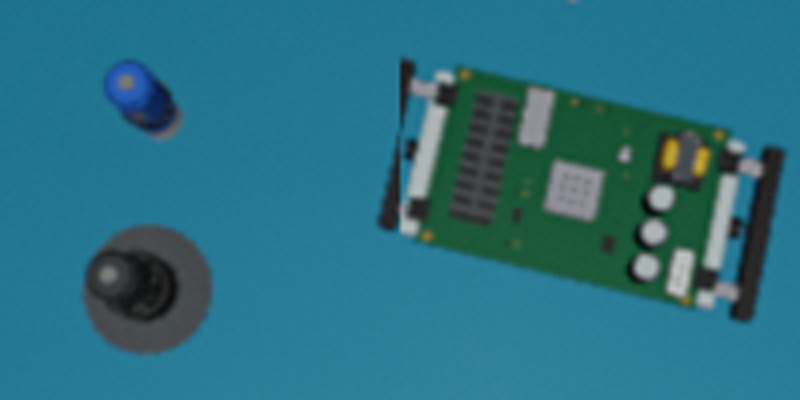

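The crop confirms both targets: the square cover with 3x3 dots is mid-board, and the black scope stands in the round foot, with the blue one standing free. The measured sizes agree with those given (cover 33.9x33.4, tray 99.5x136, board 197x126).

```bash
cat > go.py <<'E'
import sys
from h import *
from plant import robot
def go(p,yaw=None):
    s=robot.sense(); M=T(s); d=M[:3,:3].T@(np.array(p)-M[:3,3])
    y=s["ee_rot"][2]; out=np.round(d/.25,4)
    if yaw is None: tgt=M[:3,:3]
    else: tgt=R.from_euler('xyz',[np.pi,0,np.radians(yaw)]).as_matrix()
    rv=R.from_matrix(M[:3,:3].T@tgt).as_rotvec()
    print('at',np.round(s["ee_pos"],4),'rot',np.round(np.degrees(s["ee_rot"]),2),'j',np.round(s["joints"],2),'t',round(s["time_s"],2)); print('shift',out,'turn',np.round(rv/(np.pi/2),4))
if __name__=="__main__":
    a=[float(v) for v in sys.argv[1:]]; go(a[:3],a[3] if len(a)>3 else None)
E
python3 go.py .5 -.04 .26 81
python3 -c "
from plant import cams
s=cams.snapshot('wrist');print({k:v for k,v in s.items() if k!='frame'})"
```

```text
at [0.1649 0.6544 0.2387] rot [-179.95   -0.    165.86] j [ 1.29  0.12  1.44  0.    1.58 -0.04] t 0.15
shift [-1.9784 -2.3662 -0.083 ] turn [-5.000e-04  4.000e-04  9.429e-01]
{'fov_y': 61.09344269378883, 'cx': 250.32762281972495, 'cy': 192.0145897787525, 'k1': 0.02623937181096787, 'tool_from_camera': array([[ 1.04692312e-03, -9.57224759e-01, -2.89343505e-01,
         7.36051623e-02],
       [ 9.99999149e-01,  1.22725321e-03, -4.41810286e-04,
        -1.21185028e-04],
       [ 7.78009491e-04, -2.89342796e-01,  9.57225230e-01,
        -1.34258013e-01],
       [ 0.00000000e+00,  0.00000000e+00,  0.00000000e+00,
         1.00000000e+00]])}
```

```bash
python3 -m inch '[[-0.66,-0.79,-0.03,0,0,0.31,1],[-0.66,-0.79,-0.03,0,0,0.31,1],[-0.66,-0.79,-0.03,0,0,0.31,1],[-0.66,-0.79,-0.03,0,0,0.31,1],[-0.66,-0.79,-0.03,0,0,0.31,1]]'; python3 go.py .5 -.04 .26 81
```

```text
time_s: 0.82
ee_pos: [0.2779, 0.4203, 0.2474]
ee_rot: [3.14, 0.0, 2.405]
contact_force: [-0.3, 0.4, 0.0]
width: 1.001
gripper_force: 0.0
at [0.2779 0.4203 0.2474] rot [1.7992e+02 1.0000e-02 1.3779e+02] j [ 0.94 -0.27  1.79 -0.    1.62  0.1 ] t 0.82
shift [-1.8952 -0.7667 -0.051 ] turn [ 9.00e-04 -3.00e-04  6.31e-01]
```

```bash
python3 -m inch '[[-0.98,-0.4,-0.03,0,0,0.32,1],[-0.98,-0.4,-0.03,0,0,0.32,1],[-0.98,-0.4,-0.03,0,0,0.32,1],[-0.98,-0.4,-0.03,0,0,0.32,1],[-0.98,-0.4,-0.03,0,0,0.32,1]]'; python3 go.py .5 -.04 .26 81
```

```text
time_s: 1.45
ee_pos: [0.3927, 0.1823, 0.2545]
ee_rot: [3.141, 0.0, 1.902]
contact_force: [0.8, 0.8, -0.2]
width: 1.0
gripper_force: 0.0
at [0.3927 0.1823 0.2545] rot [1.7998e+02 1.0000e-02 1.0898e+02] j [ 0.38 -0.43  1.9  -0.    1.67  0.04] t 1.45
shift [-0.9806  0.1167 -0.0218] turn [3.000e-04 0.000e+00 3.109e-01]
```

```bash
python3 -m inch '[[-0.98,0.117,-0.02,0,0,0.31,1],[-0.98,0.117,-0.02,0,0,0.31,1],[-0.98,0.117,-0.02,0,0,0.31,1],[-0.98,0.117,-0.02,0,0,0.31,1],[-0.98,0.117,-0.02,0,0,0.31,1]]'; cat > cov.py <<'E'
from plant import robot,cams
from h import *
st=robot.sense(); s=cams.snapshot("wrist"); im=s["frame"]; E=T(st)@s["tool_from_camera"]
cv2.imwrite('pics/w1.png',cv2.resize(im,(768,576))[:,:,::-1])
hsv=cv2.cvtColor(im,cv2.COLOR_RGB2HSV)
m=cv2.inRange(hsv,(0,0,110),(180,60,255))
for c in cv2.findContours(m,cv2.RETR_EXTERNAL,cv2.CHAIN_APPROX_NONE)[0]:
    if cv2.contourArea(c)<200: continue
    P=plane(s,c.reshape(-1,2),.041,E)[:,:2]; r=cv2.minAreaRect(np.float32(P*1000)); print(np.round(r[0],1),np.round(r[1],1),round(r[2],1),'px',np.round(c.reshape(-1,2).mean(0)))
E
python3 cov.py; python3 go.py .5 -.04 .26 81
```

```text
time_s: 2.08
ee_pos: [0.501, -0.0393, 0.2585]
ee_rot: [-3.14, 0.0, 1.415]
contact_force: [0.2, 0.8, 0.3]
width: 0.996
gripper_force: 0.0
[ 524.  -137.6] [ 7.8 65.1] 81.2 px [282. 241.]
[ 785.4 -225.4] [  7.1 121.9] 3.3 px [510. 276.]
[ 487.2 -105.2] [32.3 31.6] 81.2 px [247. 223.]
[537.1 -38.2] [35.4 35.4] 81.2 px [283. 157.]
[703.8 -32.4] [ 5.4 71.6] 82.7 px [440. 128.]
[586.2  -9.4] [17.6 41.1] 81.0 px [326. 123.]
[557.7  63.8] [11.  67.4] 81.0 px [290.  54.]
[512.4  77.7] [29.9 14.7] 51.8 px [243.  46.]
[280.5 -35.6] [359.2 117.9] 69.1 px [ 29. 172.]
at [ 0.5003 -0.0378  0.2586] rot [-1.7991e+02 -2.0000e-02  8.1170e+01] j [-0.13 -0.27  1.78  0.    1.64  0.03] t 2.12
shift [-0.009  -0.     -0.0056] turn [-0.001  -0.0002  0.0018]
```

View pics/w1.png

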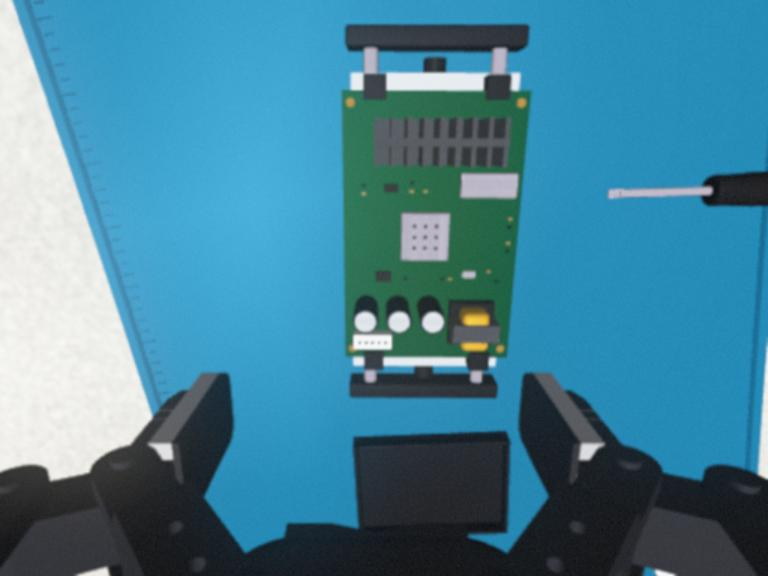

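The wrist view shows the cover at (425,237) and the soldered shield at (489,185), with three capacitors and a transformer below and the tray at (432,485). The cover measures (0.537,-0.038) at yaw 81°, which agrees with the top camera.

```bash
python3 cov.py | grep "\[3[3-6]\.. 3"; python3 go.py .537 -.038 .13 81.2
```

```text
[536.8 -38.6] [35.5 35.6] 80.6 px [284. 159.]
at [ 0.5    -0.0368  0.2588] rot [-1.7994e+02 -2.0000e-02  8.1250e+01] j [-0.12 -0.27  1.78  0.    1.64  0.03] t 2.17
shift [0.0177 0.1476 0.5152] turn [-0.0007 -0.0003  0.0005]
```

```bash
python3 -m inch '[[0.018,0.148,0.3,0,0,0,0.58],[0.018,0.148,0.5,0,0,0,0.58],[0.018,0.148,0.5,0,0,0,0.58],[0.018,0.148,0.5,0,0,0,0.58],[0.018,0.148,0.5,0,0,0,0.58]]'; python3 cov.py | grep "\[3[3-9]\.. 3";  python3 go.py .537 -.038 .05 81.2
```

```text
time_s: 2.8
ee_pos: [0.5378, -0.0383, 0.1374]
ee_rot: [3.138, -0.0, 1.419]
contact_force: [0.6, -1.3, 0.0]
width: 0.583
gripper_force: 0.0
[537.2 -37.9] [35.9 34.9] 81.3 px [249. 196.]
at [ 0.5377 -0.0384  0.1371] rot [ 1.7979e+02 -1.0000e-02  8.1280e+01] j [-0.12 -0.14  1.86  0.    1.42  0.03] t 2.85
shift [ 0.0011 -0.0044  0.3483] turn [ 0.0023 -0.0001  0.0009]
```

View pics/w1.png

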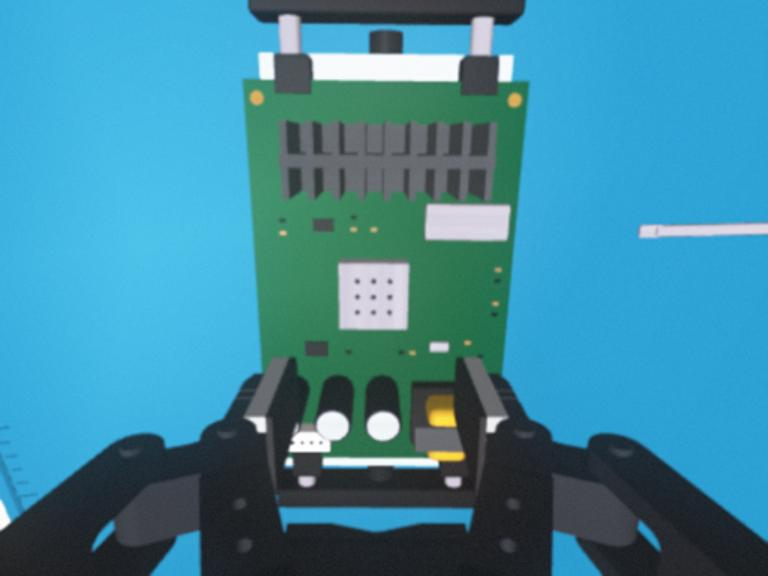

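```bash
python3 -m inch '[[0,-0.003,0.15,0,0,0,0.58],[0,-0.003,0.3,0,0,0,0.58],[0,-0.003,0.345,0,0,0,0.58],[0,-0.003,0.345,0,0,0,0.58],[0,-0.003,0.345,0,0,0,0.58]]';  python3 -m inch '[[0,0,0.012,0,0,0,0.58],[0,0,0.024,0,0,0,0.58]]'; python3 go.py .537 -.038 .04 81.2
```

```text
time_s: 3.48
ee_pos: [0.5371, -0.0386, 0.05]
ee_rot: [3.139, -0.0, 1.418]
contact_force: [0.3, -0.3, 0.4]
width: 0.582
gripper_force: 0.0
time_s: 3.72
ee_pos: [0.5365, -0.0385, 0.0425]
ee_rot: [3.141, -0.0, 1.418]
contact_force: [-0.3, -0.1, -0.3]
width: 0.584
gripper_force: 0.0
at [ 0.5365 -0.0385  0.0425] rot [179.95  -0.    81.26] j [-0.12 -0.06  1.95 -0.    1.25  0.03] t 3.73
shift [0.0025 0.0018 0.0098] turn [ 0.0005 -0.      0.0007]
```

```bash
python3 -m inch '[[0.002,0.002,0.009,0,0,0,0.58],[0.002,0.002,0.009,0,0,0,0.3],[0.002,0.002,0.009,0,0,0,0.3],[0.002,0.002,0.009,0,0,0,0.3],[0.002,0.002,0.009,0,0,0,0.3]]'; python3 go.py .537 -.038 .12 81.2
```

```text
time_s: 4.35
ee_pos: [0.5369, -0.0381, 0.0399]
ee_rot: [3.141, -0.0, 1.418]
contact_force: [0.3, 0.8, 1.9]
width: 0.379
gripper_force: 59.7
at [ 0.5369 -0.0381  0.0399] rot [179.99  -0.    81.26] j [-0.12 -0.05  1.95  0.    1.25  0.03] t 4.35
shift [ 3.000e-04  5.000e-04 -3.204e-01] turn [ 0.0001 -0.      0.0007]
```

```bash
python3 -m inch '[[0,0,-0.03,0,0,0,0.3],[0,0,-0.08,0,0,0,0.3],[0,0,-0.2,0,0,0,0.3],[0,0,-0.35,0,0,0,0.3],[0,0,-0.4,0,0,0,0.3]]'; python3 go.py .515 -.2745 .14 81.2
```

```text
time_s: 4.97
ee_pos: [0.5376, -0.0382, 0.143]
ee_rot: [3.138, -0.0, 1.418]
contact_force: [0.2, 0.4, -0.6]
width: 0.377
gripper_force: 59.6
at [ 0.5376 -0.0382  0.143 ] rot [ 1.7979e+02 -1.0000e-02  8.1260e+01] j [-0.12 -0.14  1.85  0.    1.43  0.03] t 4.97
shift [-0.9481  0.0543  0.012 ] turn [ 0.0024 -0.0001  0.0007]
```

```bash
python3 -m inch '[[-0.2,0.012,0,0,0,0,0.3],[-0.4,0.023,0,0,0,0,0.3],[-0.6,0.034,0,0,0,0,0.3],[-0.8,0.046,0,0,0,0,0.3],[-0.948,0.054,0,0,0,0,0.3]]'; python3 -m inch '[[0,0,0,0,0,0,0.3]]'; python3 cov.py >/dev/null; python3 go.py .515 -.2745 .14 81.2
```

```text
time_s: 5.6
ee_pos: [0.5134, -0.2762, 0.1395]
ee_rot: [-3.141, -0.0, 1.417]
contact_force: [0.4, -0.3, -0.9]
width: 0.381
gripper_force: 59.6
time_s: 5.72
ee_pos: [0.5134, -0.2763, 0.1392]
ee_rot: [-3.141, -0.0, 1.416]
contact_force: [0.0, 0.3, -0.1]
width: 0.376
gripper_force: 59.6
at [ 0.5136 -0.2751  0.1393] rot [-1.7995e+02 -3.0000e-02  8.1160e+01] j [-0.54 -0.04  1.76  0.    1.42 -0.38] t 5.78
shift [ 0.0031  0.005  -0.0029] turn [-0.0006 -0.0003 -0.0005]
```

View pics/w1.png

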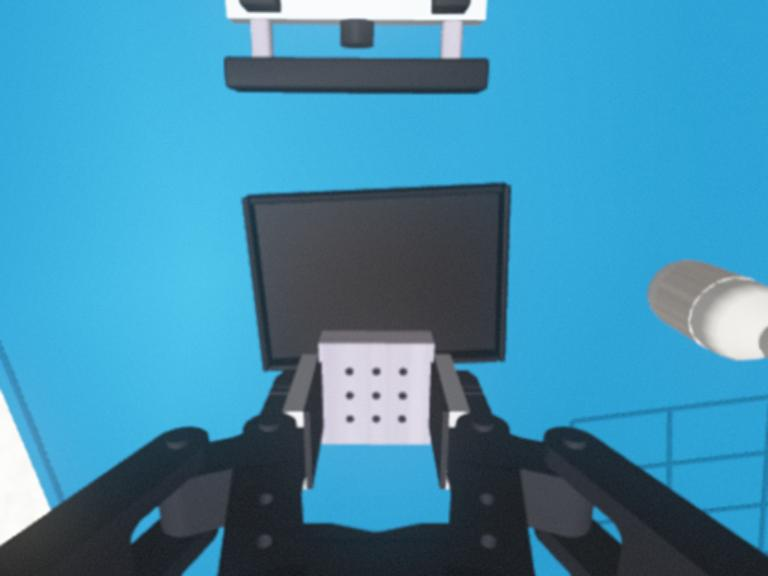

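The cover is held level between the pads at (376,395). The tray rim corners are at (244,197), (509,185), (505,360) and (265,369), and the tray is empty.

```bash
python3 - <<'E'
from plant import robot,cams
from h import *
st=robot.sense(); s=cams.snapshot("wrist"); E=T(st)@s["tool_from_camera"]
P=plane(s,np.array([[244,197],[509,185],[505,360],[265,369]])/1.5,.017,E)
print(P.round(4),P.mean(0),np.linalg.norm(np.diff(P,axis=0),axis=1))
E
python3 go.py .515 -.2745 .03
```

```text
[[ 0.4532 -0.22    0.017 ]
 [ 0.5894 -0.2349  0.017 ]
 [ 0.5799 -0.3331  0.017 ]
 [ 0.4426 -0.3177  0.017 ]] [ 0.51627522 -0.27640355  0.017     ] [0.13704412 0.09865696 0.13813355]
at [ 0.5139 -0.2743  0.1394] rot [-1.7996e+02 -3.0000e-02  8.1220e+01] j [-0.53 -0.04  1.76  0.    1.42 -0.38] t 5.83
shift [-3.000e-04  5.000e-03  4.375e-01] turn [0. 0. 0.]
```

```bash
python3 -m inch '[[0.005,0.006,0.15,0,0,0,0.3],[0.005,0.006,0.3,0,0,0,0.3],[0.005,0.006,0.4,0,0,0,0.3],[0.005,0.006,0.46,0,0,0,0.3],[0.005,0.006,0.484,0,0,0,0.3]]'; python3 -m inch '[[0,0,0.004,0,0,0,0.3],[0,0,0.008,0,0,0,0.3]]'; python3 go.py .516 -.2755 .0139
```

```text
time_s: 6.45
ee_pos: [0.5158, -0.2728, 0.0184]
ee_rot: [-3.141, -0.0, 1.419]
contact_force: [-0.4, 0.2, -0.9]
width: 0.379
gripper_force: 59.6
time_s: 6.7
ee_pos: [0.5162, -0.2736, 0.0177]
ee_rot: [3.14, 0.0, 1.418]
contact_force: [0.5, -0.4, -0.0]
width: 0.38
gripper_force: 59.6
at [ 0.5162 -0.2736  0.0177] rot [1.7993e+02 3.0000e-02 8.1260e+01] j [-0.53  0.07  1.86  0.    1.21 -0.38] t 6.7
shift [-0.0078  0.0003  0.0153] turn [0. 0. 0.]
```

```bash
python3 -m inch '[[0,0,0.004,0,0,0,0.3],[0,0,0.008,0,0,0,0.3],[0,0,0.012,0,0,0,0.3],[0,0,0.012,0,0,0,0.3]]'; python3 -m inch '[[0,0,0.003,0,0,0,0.3],[0,0,0.003,0,0,0,0.3]]'
```

```text
time_s: 7.2
ee_pos: [0.5158, -0.2734, 0.0139]
ee_rot: [3.141, 0.0, 1.418]
contact_force: [-0.3, -0.6, 1.3]
width: 0.377
gripper_force: 59.7
time_s: 7.45
ee_pos: [0.5159, -0.2734, 0.0139]
ee_rot: [3.141, 0.0, 1.418]
contact_force: [-5.0, 1.8, 10.0]
width: 0.381
gripper_force: 60.7
```

```bash
python3 -m inch '[[0,0,-0.001,0,0,0,0.58],[0,0,-0.001,0,0,0,0.58],[0,0,-0.001,0,0,0,0.58],[0,0,-0.06,0,0,0,0.58],[0,0,-0.3,0,0,0,0.58]]'; python3 -m inch '[[0,0,-0.2,0,0,0,1],[0,0,-0.4,0,0,0,1],[0,0,-0.4,0,0,0,1]]'; python3 cov.py; python3 go.py .5 -.04 .24 81.2;python3 - <<'E'
from plant import robot,cams
from h import *
s=cams.snapshot("top"); cv2.imwrite('pics/t2.png',s["frame"][:,:,::-1])
E
```

```text
time_s: 8.07
ee_pos: [0.5143, -0.2725, 0.0866]
ee_rot: [-3.136, -0.002, 1.418]
contact_force: [0.7, -0.2, 0.4]
width: 0.58
gripper_force: 0.0
time_s: 8.45
ee_pos: [0.517, -0.2741, 0.1938]
ee_rot: [3.135, 0.003, 1.418]
contact_force: [-0.8, -0.2, -1.2]
width: 1.002
gripper_force: 0.0
[ 689.5 -316.6] [38.5 88.9] 53.9 px [441. 193.]
[ 302.4 -309.8] [168.1  59. ] 69.4 px [ 18. 248.]
[ 516.9 -267.8] [32.4 32.7] 81.2 px [248. 171.]
[ 523.7 -155.3] [ 26.5 110.3] 80.9 px [235.  28.]
at [ 0.5163 -0.2737  0.1909] rot [1.7978e+02 9.0000e-02 8.1260e+01] j [-0.53 -0.07  1.71 -0.    1.5  -0.38] t 8.5
shift [ 0.9136 -0.2057 -0.1985] turn [0.0024 0.001  0.0007]
```

View pics/w1.png

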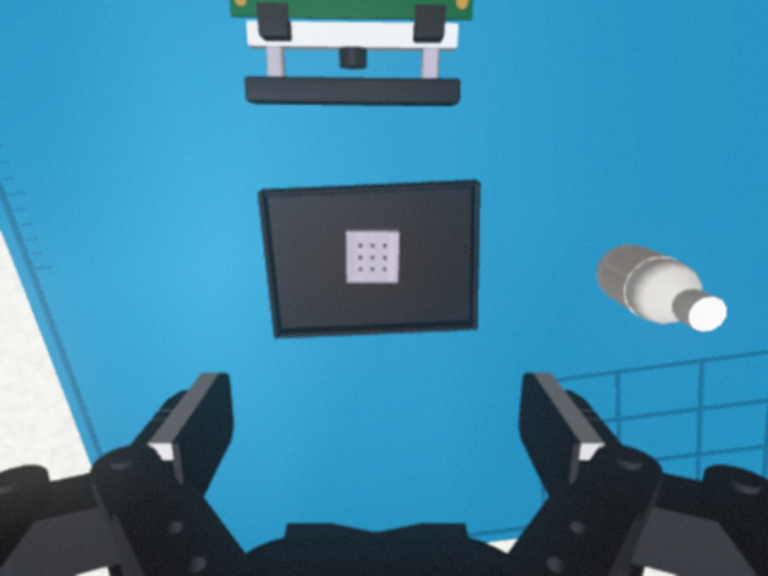

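The cover lies flat in the middle of the tray at (372,257). Next I'll measure the uncovered chip.

```bash
python3 -m inch '[[0.2,-0.05,-0.1,0,0,0,1],[0.45,-0.1,-0.1,0,0,0,1],[0.7,-0.15,-0.1,0,0,0,1],[0.88,-0.1,-0.1,0,0,0,1],[0.88,-0.1,-0.1,0,0,0,1]]'; python3 -m inch '[[0,0,0,0,0,0,1],[0,0,0,0,0,0,1],[0,0,0,0,0,0,1]]'; cat > chip.py <<'E'
from plant import robot,cams
from h import *
import sys
st=robot.sense(); s=cams.snapshot("wrist"); im=s["frame"]; E=T(st)@s["tool_from_camera"]
hsv=cv2.cvtColor(im,cv2.COLOR_RGB2HSV)
c0=proj(s,[[.537,-.038,.032]],E)[0]; print('expect px',c0,'at',st["ee_pos"].round(4))
x,y=c0.astype(int)
cv2.imwrite('pics/'+sys.argv[1],cv2.resize(im[y-45:y+45,x-60:x+60],(800,600),interpolation=cv2.INTER_CUBIC)[:,:,::-1])
for n,m,z in(('chip',cv2.inRange(hsv,(0,0,0),(180,255,75)),.033),('fence',cv2.inRange(hsv,(0,0,110),(180,70,255)),.036)):
  m2=np.zeros_like(m); m2[y-35:y+35,x-35:x+35]=m[y-35:y+35,x-35:x+35]
  for c in cv2.findContours(m2,cv2.RETR_EXTERNAL,cv2.CHAIN_APPROX_NONE)[0]:
    if cv2.contourArea(c)<60: continue
    P=plane(s,c.reshape(-1,2),z,E)[:,:2]; r=cv2.minAreaRect(np.float32(P*1000)); print(n,np.round(r[0],1),np.round(r[1],1),round(r[2],1),'px',np.round(c.reshape(-1,2).mean(0)))
E
python3 chip.py chip1.png
```

```text
time_s: 9.18
ee_pos: [0.5246, -0.0495, 0.2119]
ee_rot: [-3.14, -0.0, 1.422]
contact_force: [-0.4, 0.1, -0.4]
width: 0.998
gripper_force: 0.0
time_s: 9.55
ee_pos: [0.5243, -0.053, 0.2129]
ee_rot: [-3.141, 0.0, 1.417]
contact_force: [-0.1, 0.0, 0.2]
width: 1.003
gripper_force: 0.0
expect px [260.71069635 154.16896483] at [ 0.5243 -0.053   0.2129]
chip [537.2 -38.7] [13.8 13.8] 81.2 px [261. 155.]
fence [537.1 -38.3] [29.3 29.1] 81.2 px [261. 155.]
```

View pics/chip1.png

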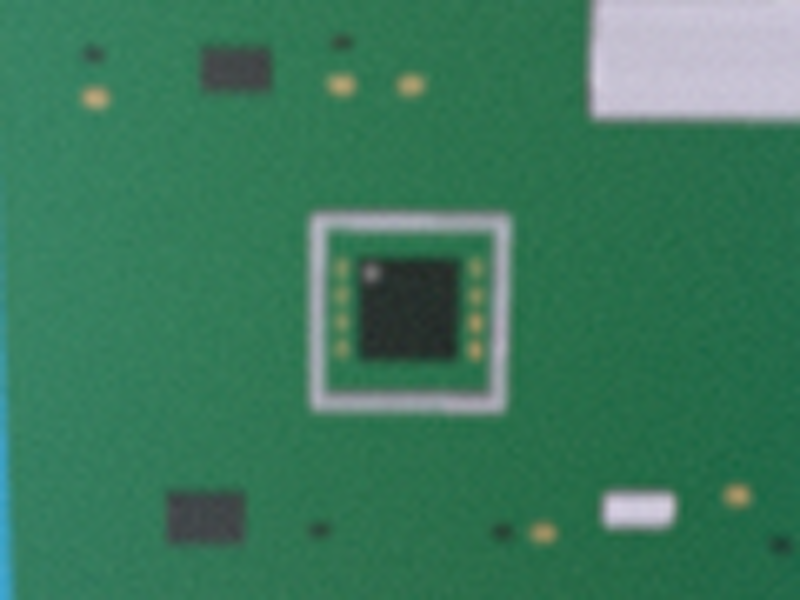

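The chip (dark square at the crop centre) is at (0.5372,-0.0385), inside the silver fence. Next I'll look at the scope.

```bash
python3 go.py .44 .17 .27 81.2
```

```text
at [ 0.5244 -0.0528  0.213 ] rot [-179.99    0.     81.19] j [-0.15 -0.2   1.79 -0.    1.55  0.  ] t 9.6
shift [ 0.8292 -0.47   -0.2281] turn [-0.0001  0.     -0.0001]
```

```bash
python3 -m inch '[[0.2,-0.11,-0.15,0,0,0,1],[0.4,-0.23,-0.23,0,0,0,1],[0.6,-0.35,-0.23,0,0,0,1],[0.83,-0.47,-0.23,0,0,0,1],[0.83,-0.47,-0.23,0,0,0,1]]';python3 -m inch '[[0,0,0,0,0,0,1],[0,0,0,0,0,0,1],[0,0,0,0,0,0,1]]'; cat > sc.py <<'E'
from plant import robot,cams
from h import *
import sys
st=robot.sense(); s=cams.snapshot("wrist"); im=s["frame"]; E=T(st)@s["tool_from_camera"]
q=proj(s,[[.4465,.270,.006],[.4465,.270,.136]],E); print('at',st["ee_pos"].round(4),'expect',q.round(0),'cam',E[:3,3].round(3))
cv2.imwrite('pics/'+sys.argv[1],cv2.resize(im,(768,576),interpolation=cv2.INTER_CUBIC)[:,:,::-1])
np.save('sc_im.npy',im); np.save('sc_E.npy',E)
hsv=cv2.cvtColor(im,cv2.COLOR_RGB2HSV)
m=cv2.inRange(hsv,(0,0,0),(180,110,110)); cv2.imwrite('pics/m.png',m)
for c in cv2.findContours(m,cv2.RETR_EXTERNAL,cv2.CHAIN_APPROX_NONE)[0]:
    if cv2.contourArea(c)<1000: continue
    P=np.float32(plane(s,c.reshape(-1,2),.006,E)[:,:2]*1000); o,r=cv2.minEnclosingCircle(P); print(np.round(o,1),round(r,1),'bbox',cv2.boundingRect(c))
E
python3 sc.py s1.png
```

```text
time_s: 10.22
ee_pos: [0.4386, 0.1735, 0.2708]
ee_rot: [3.141, -0.001, 1.423]
contact_force: [0.1, -0.4, -0.9]
width: 0.999
gripper_force: 0.0
time_s: 10.6
ee_pos: [0.4403, 0.1698, 0.2705]
ee_rot: [-3.141, 0.0, 1.416]
contact_force: [-0.1, -1.3, 0.6]
width: 1.001
gripper_force: 0.0
at [0.4403 0.1698 0.2705] expect [[242.  69.]
 [238.  57.]] cam [0.452 0.242 0.405]
[ 400.6 -137.3] 388.7 bbox (0, 244, 512, 140)
[447.1 269.6] 44.9 bbox (204, 26, 78, 84)
```

View pics/s1.png

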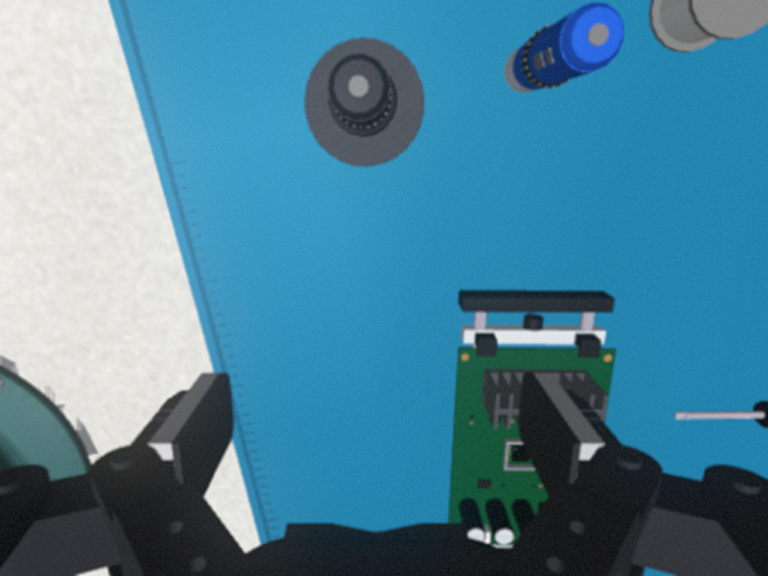

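The scope's foot is centred at (364,102) and its top button at (358,87), agreeing with the predicted upright position. The blue one stands about 120 mm away at (520,70), clear of the fingers.

```bash
python3 - <<'E'
from plant import cams
from h import *
im=np.load('sc_im.npy');E=np.load('sc_E.npy'); s=cams.snapshot("wrist")
g=cv2.cvtColor(im,cv2.COLOR_RGB2GRAY); x,y=239,58
w=g[y-14:y+14,x-14:x+14]; m=(w>100).astype(np.uint8); print(w.max(),m.sum())
n,l,st,c=cv2.connectedComponentsWithStats(m); k=l[14,14]; p=c[k]+[x-14,y-14]; print(p,st[k],plane(s,[p],.137,E))
E
python3 go.py .447 .2695 .2 81.2
```

```text
154 171
[238.34502924  56.89473684] [  7   6  14  15 171] [[0.44673784 0.26982118 0.137     ]]
at [0.4402 0.1701 0.2705] rot [-179.99    0.     81.18] j [ 0.31 -0.34  1.81 -0.    1.67  0.47] t 10.7
shift [ 0.397  -0.0341  0.282 ] turn [-0.0001  0.     -0.0002]
```

```bash
python3 -m inch '[[0.2,-0.017,0.1,0,0,0,0.8],[0.397,-0.034,0.24,0,0,0,0.8],[0.397,-0.034,0.24,0,0,0,0.8],[0.397,-0.034,0.24,0,0,0,0.8]]';python3 -m inch '[[0,0,0,0,0,0,0.8],[0,0,0,0,0,0,0.8]]'; python3 go.py .4468 .2697 .09 81.2
```

```text
time_s: 11.2
ee_pos: [0.4468, 0.2699, 0.2109]
ee_rot: [3.142, 0.0, 1.418]
contact_force: [0.2, 0.8, -0.0]
width: 0.798
gripper_force: 0.0
time_s: 11.45
ee_pos: [0.4469, 0.2696, 0.2114]
ee_rot: [3.14, -0.001, 1.417]
contact_force: [1.0, 0.0, 0.4]
width: 0.8
gripper_force: 0.0
at [0.4469 0.2696 0.2114] rot [ 1.7993e+02 -5.0000e-02  8.1200e+01] j [ 0.49 -0.21  1.8  -0.    1.55  0.65] t 11.45
shift [-0.     -0.0012  0.4857] turn [ 0.0007 -0.0005 -0.    ]
```

```bash
python3 -m inch '[[0,-0.001,0.15,0,0,0,0.8],[0,-0.001,0.3,0,0,0,0.8],[0,-0.001,0.42,0,0,0,0.8],[0,-0.001,0.486,0,0,0,0.8],[0,-0.001,0.486,0,0,0,0.8]]';python3 -m inch '[[0,0,0,0,0,0,0.3],[0,0,0,0,0,0,0.3],[0,0,0,0,0,0,0.3],[0,0,0,0,0,0,0.3],[0,0,0,0,0,0,0.3]]'; python3 go.py .4468 .2697 .195 81.2
```

```text
time_s: 12.08
ee_pos: [0.4462, 0.2699, 0.0888]
ee_rot: [-3.141, 0.001, 1.418]
contact_force: [-0.4, 0.4, 0.7]
width: 0.799
gripper_force: 0.0
time_s: 12.7
ee_pos: [0.4469, 0.2706, 0.0905]
ee_rot: [3.14, -0.001, 1.418]
contact_force: [0.2, -0.4, 5.8]
width: 0.37
gripper_force: 59.4
at [0.4469 0.2706 0.0905] rot [ 1.799e+02 -7.000e-02  8.126e+01] j [ 0.5  -0.14  1.94 -0.    1.34  0.65] t 12.7
shift [-0.003   0.0009 -0.418 ] turn [ 0.0011 -0.0008  0.0007]
```

```bash
python3 -m inch '[[0,0,-0.03,0,0,0,0.3],[0,0,-0.1,0,0,0,0.3],[0,0,-0.2,0,0,0,0.3],[0,0,-0.32,0,0,0,0.3],[0,0,-0.44,0,0,0,0.3]]';python3 -m inch '[[0,0,0,0,0,0,0.3],[0,0,0,0,0,0,0.3]]'; python3 sc.py s2.png; python3 go.py .5372 -.0385 .2 81.2
python3 - <<'E'
from plant import cams
import cv2
a=cams.snapshot("scene");b=cams.snapshot("top")
import numpy as np
cv2.imwrite('pics/sc2.png',a["frame"][:,:,::-1])
w=cv2.imread('pics/s2.png'); f=a["frame"][80:260,200:440,::-1]
cv2.imwrite('pics/c2.png',np.vstack([cv2.resize(np.ascontiguousarray(f),(400,300)),cv2.resize(w,(400,300))]))
E
```

```text
time_s: 13.32
ee_pos: [0.4463, 0.2702, 0.2014]
ee_rot: [3.141, -0.001, 1.418]
contact_force: [1.0, -0.7, -0.8]
width: 0.37
gripper_force: 59.5
time_s: 13.58
ee_pos: [0.4462, 0.2702, 0.199]
ee_rot: [-3.142, 0.0, 1.418]
contact_force: [-0.2, -0.3, -1.6]
width: 0.371
gripper_force: 59.5
at [0.4462 0.2702 0.199 ] expect [[250. 168.]
 [251. 213.]] cam [0.457 0.343 0.333]
[ 4.113e+02 -4.000e-01] 317.4 bbox (0, 124, 512, 260)
at [0.446  0.2701 0.1985] rot [-1.7996e+02  3.0000e-02  8.1260e+01] j [ 0.5  -0.21  1.82 -0.    1.53  0.65] t 13.62
shift [-1.1647  0.5479 -0.0059] turn [-0.0005  0.0004  0.0007]
```

View pics/c2.png

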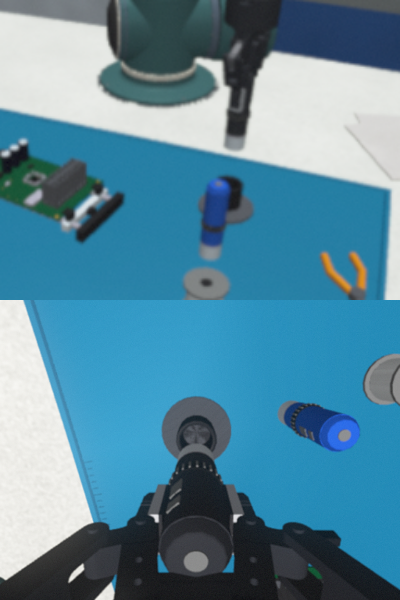

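The scope hangs vertically in the jaws, clear of its stand, and the blue one is untouched. From here I rely on numbers alone: first I'll measure the scope's axis in the tool frame from the wrist camera.

```bash
cat > ax.py <<'E'
from plant import cams
from h import *
s=cams.snapshot("wrist"); im=s["frame"]; E=np.array(s["tool_from_camera"]); hsv=cv2.cvtColor(im,cv2.COLOR_RGB2HSV)
print('pred px: top',proj(s,[[0,0,-.045]],E),'rim+x',proj(s,[[.016,0,.08]],E),'rim sides',proj(s,[[0,.016,.08],[0,-.016,.08]],E).round(1).tolist())
m=cv2.inRange(hsv,(0,0,105),(180,50,255))
n,l,st,c=cv2.connectedComponentsWithStats(m)
for i in range(1,n):
    if st[i,4]>60 and 150<c[i][0]<350 and c[i][1]>150:
        print(st[i],c[i].round(1),'as top:',plane(s,[c[i]],-.045,E).round(4))
        x,y,w,h,_=st[i]; print('  topmost as rim+x:',plane(s,[[c[i][0],y]],.0795,E).round(4),' sides:',plane(s,[[x,y+h/2],[x+w-1,y+h/2]],.07,E).round(4).tolist())
E
python3 ax.py
```

```text
pred px: top [[249.86599636 328.30087469]] rim+x [[250.11628166 181.68238299]] rim sides [[273.1, 203.9], [227.1, 203.9]]
[ 208  125   73   70 1365] [233.9 150.7] as top: [[ 0.0584 -0.0045 -0.045 ]]
  topmost as rim+x: [[ 0.054  -0.0105  0.0795]]  sides: [[0.0329, -0.0268, 0.07], [0.033, 0.019, 0.07]]
[280 149  15  23  95] [288.2 160.5] as top: [[ 0.0557  0.0106 -0.045 ]]
  topmost as rim+x: [[0.0385 0.0251 0.0795]]  sides: [[0.0327, 0.019, 0.07], [0.0327, 0.0279, 0.07]]
[222 183  52  22 381] [248.4 191.9] as top: [[ 0.0466 -0.0005 -0.045 ]]
  topmost as rim+x: [[ 0.0152 -0.0012  0.0795]]  sides: [[0.0103, -0.0185, 0.07], [0.0103, 0.015, 0.07]]
[191 273  13  12  98] [198.5 277.5] as top: [[ 0.0187 -0.016  -0.045 ]]
  topmost as rim+x: [[-0.0539 -0.0381  0.0795]]  sides: [[-0.0531, -0.042, 0.07], [-0.0531, -0.0335, 0.07]]
[298 273  13  12  97] [302.3 277.5] as top: [[ 0.0188  0.0163 -0.045 ]]
  topmost as rim+x: [[-0.0538  0.0387  0.0795]]  sides: [[-0.053, 0.0342, 0.07], [-0.053, 0.0427, 0.07]]
[235 322  32  26 651] [250.3 334.6] as top: [[-0.0024  0.0002 -0.045 ]]
  topmost as rim+x: [[-0.0968  0.0003  0.0795]]  sides: [[-0.1007, -0.0113, 0.07], [-0.1007, 0.0121, 0.07]]
```

```bash
python3 -m inch '[[-0.12,0.06,0,0,0,0,0.3],[-0.25,0.12,0,0,0,0,0.3],[-0.39,0.18,0,0,0,0,0.3],[-0.53,0.25,0,0,0,0,0.3],[-0.6,0.28,0,0,0,0,0.3]]';python3 -m inch '[[-0.12,0.06,0,0,0,0,0.3],[-0.25,0.12,0,0,0,0,0.3],[-0.39,0.18,0,0,0,0,0.3],[-0.53,0.25,0,0,0,0,0.3],[-0.565,0.268,0,0,0,0,0.3]]';python3 -m inch '[[0,0,0,0,0,0,0.3],[0,0,0,0,0,0,0.3],[0,0,0,0,0,0,0.3]]'; python3 ax.py | grep -A1 "\[2[23]. [13]"; python3 chip.py x.png;  python3 go.py .5372 -.0385 .1225 81.2
```

```text
time_s: 14.4
ee_pos: [0.4929, 0.1097, 0.1985]
ee_rot: [-3.141, 0.0, 1.417]
contact_force: [0.3, 0.8, -1.3]
width: 0.37
gripper_force: 59.6
time_s: 15.02
ee_pos: [0.5376, -0.0402, 0.1984]
ee_rot: [-3.141, 0.0, 1.416]
contact_force: [-0.3, -1.2, -1.2]
width: 0.372
gripper_force: 59.6
time_s: 15.4
ee_pos: [0.5373, -0.0376, 0.1991]
ee_rot: [3.141, -0.0, 1.419]
contact_force: [-0.6, -0.5, -0.8]
width: 0.373
gripper_force: 59.6
[228 161  46  45 623] [250.1 184.1] as top: [[ 0.0489  0.     -0.045 ]]
  topmost as rim+x: [[ 0.0304 -0.      0.0795]]  sides: [[0.0174, -0.0144, 0.07], [0.0175, 0.0149, 0.07]]
--
[235 322  32  27 688] [250.4 334.7] as top: [[-0.0025  0.0002 -0.045 ]]
  topmost as rim+x: [[-0.0968  0.0003  0.0795]]  sides: [[-0.1012, -0.0113, 0.07], [-0.1012, 0.0121, 0.07]]
expect px [249.78472248 174.50543981] at [ 0.5374 -0.0377  0.1991]
chip [533.2 -64.5] [13.3 45. ] 81.4 px [250. 203.]
chip [537.2 -38.3] [13.7 13.4] 81.4 px [250. 175.]
fence [535.6 -45.2] [43.  44.5] 82.7 px [250. 183.]
at [ 0.5374 -0.0378  0.1992] rot [179.99  -0.    81.31] j [-0.12 -0.17  1.79  0.    1.52  0.03] t 15.5
shift [-2.800e-03 -3.000e-04  3.066e-01] turn [ 0.0001 -0.      0.0012]
```

```bash
python3 -m inch '[[0.001,0,0.08,0,0,0,0.3],[0.001,0,0.16,0,0,0,0.3],[0.001,0,0.23,0,0,0,0.3],[0.001,0,0.28,0,0,0,0.3],[0.001,0,0.3,0,0,0,0.3]]';python3 -m inch '[[0,0,0,0,0,0,0.3],[0,0,0,0,0,0,0.3],[0,0,0,0,0,0,0.3]]'; python3 ax.py; python3 go.py .5373 -.0374 .1225 81.2
python3 - <<'E'
from plant import cams
from h import *
s=cams.snapshot("scene"); im=s["frame"]
pr=proj(s,[[.5372,-.0385,.042],[.5372,-.0385,.068]]); print('lens/shroud-top axis pred px',pr.round(1))
x,y=pr.mean(0).astype(int); hsv=cv2.cvtColor(im,cv2.COLOR_RGB2HSV)
for r in range(y-14,y+18): print(r,''.join('#' if v>130 and sa<60 else ('g' if sa>100 and 40<h<85 else '.') for h,sa,v in hsv[r,x-20:x+20].astype(int)))
print('x0',x-20)
E
```

```text
time_s: 16.12
ee_pos: [0.5373, -0.0382, 0.123]
ee_rot: [-3.141, 0.0, 1.418]
contact_force: [-0.5, 0.2, 0.0]
width: 0.373
gripper_force: 59.6
time_s: 16.5
ee_pos: [0.5378, -0.0382, 0.1246]
ee_rot: [3.141, -0.0, 1.418]
contact_force: [-0.5, 0.1, -1.3]
width: 0.376
gripper_force: 59.6
pred px: top [[249.86787544 328.30094583]] rim+x [[250.11738003 181.68263372]] rim sides [[273.1, 203.9], [227.1, 203.9]]
[ 285  138   61   26 1548] [314.9 150.5] as top: [[ 0.0585  0.0179 -0.045 ]]
  topmost as rim+x: [[0.0457 0.0423 0.0795]]  sides: [[0.0388, 0.022, 0.07], [0.0387, 0.0598, 0.07]]
[228 181  46  25 617] [249.4 189.4] as top: [[ 0.0473 -0.0002 -0.045 ]]
  topmost as rim+x: [[ 0.0166 -0.0005  0.0795]]  sides: [[0.0106, -0.0145, 0.07], [0.0107, 0.015, 0.07]]
[289 234  23  51 555] [300.  257.8] as top: [[ 0.0256  0.0153 -0.045 ]]
  topmost as rim+x: [[-0.0225  0.0357  0.0795]]  sides: [[-0.0376, 0.0272, 0.07], [-0.0375, 0.0426, 0.07]]
[190 237  22  49 516] [200.4 259.9] as top: [[ 0.0248 -0.0151 -0.045 ]]
  topmost as rim+x: [[-0.0249 -0.0356  0.0795]]  sides: [[-0.0392, -0.042, 0.07], [-0.039
[... 1349 characters left out ...]
##...gggggg.......
183 ....g.gggggggg..########...ggggg........
184 ..gggggggggggg..########...ggg..........
185 .ggggggggggggg..########....g...........
186 gggggggggggggg............#.............
187 ggggggggggggg...........................
188 gggg...gggggg...........................
189 ggg.#..ggggggg..........................
190 gg..#..ggggggggg........................
191 gg....gggggggggggg......g...............
192 ggggggggggggggggggggggg.................
193 ggggggggggggggggggggg...................
194 gggggggggggggggggggg..###...............
195 ggggggggggggggggggg..####...............
196 gggggggggggggggggg.######...............
197 ggggggggggggggggg.#######...............
x0 200
```

```bash
python3 -m inch '[[0.001,-0.002,0.008,0,0,0,0.3],[0.001,-0.002,0.008,0,0,0,0.3],[0.001,-0.002,0.008,0,0,0,0.3],[0.001,-0.002,0.008,0,0,0,0.3]]';python3 -m inch '[[0,0,0,0,0,0,0.3],[0,0,0,0,0,0,0.3],[0,0,0,0,0,0,0.3]]'; python3 go.py .5373 -.038 .1225 81.2
```

```text
time_s: 17.1
ee_pos: [0.5371, -0.0379, 0.1221]
ee_rot: [3.142, 0.0, 1.418]
contact_force: [-0.1, 0.8, -1.0]
width: 0.369
gripper_force: 59.6
time_s: 17.48
ee_pos: [0.5371, -0.0379, 0.1221]
ee_rot: [3.142, -0.0, 1.418]
contact_force: [-0.0, -0.2, -2.0]
width: 0.372
gripper_force: 59.6
at [ 0.5371 -0.0379  0.1221] rot [180.    -0.    81.26] j [-0.12 -0.13  1.88  0.    1.39  0.03] t 17.48
shift [-0.0004  0.001  -0.0017] turn [ 0.     -0.      0.0007]
```

```bash
python3 -c "
from plant import robot
print(robot.job_done())"
```

```text
the job is handed in; nothing more can be done
None
```

I've handed the job in: the cover lies flat in the tray, and the arm is holding the microscope pointing straight down over the chip, about 10 mm above it and centred to roughly 1 mm by my measurements.

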